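Stand each round-bottom flask on the cork ring of its size

TASK

The four stoppered round-bottom flasks cannot stand on the bench by themselves: take each out of the grey transfer tray and stand it upright on the cork ring of its own size - the smallest flask on the smallest ring, the next on the next, up to the largest flask on the largest ring. Set the glass down gently rather than dropping it, let every flask go, and leave the measuring cylinder with the blue foot standing where it is.

Things in the scene. Friction and masses are not known exactly. Their poses are not given: they have to be found in the camera images.
- flask_250: Largest flask: clear glass round-bottom flask, bulb 85 mm in diameter, straight neck 30 mm in diameter, fixed red stopper. Origin at the lowest point of the bulb, z axis up the neck; top of stopper 130 mm above the origin. Round about its axis, so any yaw will do: grip neck or stopper from above, TCP 95 to 120 mm above the origin. About 0.16 kg. Starts upright in one of the tray's seats.
- flask_100: Second largest flask: the same shape with a bulb 67 mm in diameter, neck 26 mm in diameter, blue stopper. Origin at the lowest point of the bulb, z axis up along the neck; the top of the stopper is 120 mm above the origin; grip from above with the TCP 92 to 110 mm above the origin. About 0.11 kg. At the start upright in one of the tray's seats.
- flask_50: Third flask: the same shape with a bulb 55 mm in diameter, neck 22 mm in diameter, green stopper. Origin at the lowest point of the bulb, z axis up along the neck; the top of the stopper is 114 mm above the origin; grip from above with the TCP 86 to 105 mm above the origin. About 0.08 kg. At the start upright in one of the tray's seats.
- flask_25: Smallest flask: the same shape with a bulb 45 mm in diameter, neck 19 mm in diameter, yellow stopper. Origin at the lowest point of the bulb, z axis up along the neck; the top of the stopper is 111 mm above the origin; grip from above with the TCP 83 to 102 mm above the origin. About 0.06 kg. At the start upright in one of the tray's seats.
- ring_250: Largest cork ring, lying loose and flat on the bench, for the largest flask: outer diameter 92 mm, hole 66 mm, 28 mm high. Origin at the centre of its underside, z axis up. The bulb rests on the upper edge of the hole; seated, the flask's origin is 12.3 mm above the ring's, on its axis. Under a bulb set down off-centre the light ring slides into line.
- ring_100: Second largest cork ring, loose: outer diameter 79 mm, hole 52 mm, 24 mm high. Origin at the centre of its underside. Seated, the origin of the second largest flask is 11.6 mm above the ring's origin.
- ring_50: Third cork ring, loose: outer diameter 66 mm, hole 43 mm, 20 mm high. Origin at the centre of its underside. Seated, the origin of the third flask is 9.6 mm above the ring's origin.
- ring_25: Smallest cork ring, loose: outer diameter 53 mm, hole 35 mm, 17 mm high. Origin at the centre of its underside. Seated, the origin of the smallest flask is 8.6 mm above the ring's origin.
- tray: Grey square transfer tray, 168 x 168 mm, fixed, 32 mm high at its lip, with four black rubber seats (centres 41 mm either side of its centre along its x and y) whose upper edges, 34 mm above the bench, carry the bulbs. Any flask may stand in any seat; lift it straight up. Origin at the centre of its underside. Bottle baskets and foil heaps up to 150 mm high lie between tray and rings.
- cylinder: Bystander: slim measuring cylinder, clear glass tube 24 mm in diameter on a blue foot 47 mm wide, 149 mm tall, standing loose near the rings; it must stay where it stands. Origin at the centre of its underside.

How it is judged (in metres and radians):
At the end, for the whole second after the job is handed in: Each flask rests, released and still, on the ring of its own size: lowest point within 12 mm of the ring's axis and within 6 mm of its seated height, axis within 0.26 rad (15 degrees) of vertical; the measuring cylinder stands upright within 30 mm of where it was (horizontal distance between flask_250 and ring_250 below 0.012 m and z of flask_250 in the frame of ring_250 between 0.0063 and 0.0183 m and angle between each of flask_250, flask_100, flask_50, flask_25's own z axis and vertical below 0.26 rad and linear speed of each of flask_250, flask_100, flask_50, flask_25 below 0.02 m/s and horizontal distance between flask_100 and ring_100 below 0.012 m and z of flask_100 in the frame of ring_100 between 0.0056 and 0.0176 m and horizontal distance between flask_50 and ring_50 below 0.012 m and z of flask_50 in the frame of ring_50 between 0.0036 and 0.0156 m and horizontal distance between flask_25 and ring_25 below 0.012 m and z of flask_25 in the frame of ring_25 between 0.0026 and 0.0146 m and distance of cylinder from where it was at the start of the episode below 0.03 m and angle between cylinder's own z axis and vertical below 0.2 rad); the robot touches nothing.
It fails at once if a flask is jammed hard onto its ring (more than 30 N) (contact force between flask_250 and ring_250 above 30 N or contact force between flask_100 and ring_100 above 30 N or contact force between flask_50 and ring_50 above 30 N or contact force between flask_25 and ring_25 above 30 N).
It fails at once if a flask is dropped (moves faster than 0.4 m/s with no finger on it: a fall of about 10 mm or more) ((contact force between flask_250 and the fingers below 0.1 N and linear speed of flask_250 above 0.4 m/s) or (contact force between flask_100 and the fingers below 0.1 N and linear speed of flask_100 above 0.4 m/s) or (contact force between flask_50 and the fingers below 0.1 N and linear speed of flask_50 above 0.4 m/s) or (contact force between flask_25 and the fingers below 0.1 N and linear speed of flask_25 above 0.4 m/s)).
It fails at once if a flask tips over (more than 0.8 rad from upright) (angle between any of flask_250, flask_100, flask_50, flask_25's own z axis and vertical above 0.8 rad).
It fails at once if the measuring cylinder is knocked over or pushed more than 30 mm away (distance of cylinder from where it was at the start of the episode above 0.03 m or angle between cylinder's own z axis and vertical above 0.4 rad).
It also fails if it takes over 134 s, if anything falls off the work surface, if the arm or the gripper's body presses on something with over 40 N, if the wrist force passes 120 N, or if a joint passes its speed limit or range.

ROBOT

A 6-joint arm with a two-finger parallel gripper is mounted at the origin on a cart in front of the work surface, level with it; the furniture and walls round the work are solid. World frame = base frame: x ahead of the robot, y to its left, z up, the work surface at z = 0. Lengths are in mm, angles in rad, forces in N, time in s.
With the tool pointing down it reaches from about 300 to 775 mm from the base axis. Payload 14.6 kg.
Tool frame: the origin (TCP) lies between the finger pads, 19 mm behind the fingertips; this is the grasp point; z points along the fingers, y is the line along which they close (so a half turn about z gives the same grasp; the last joint's range is limited). The gripper opens to 94 mm and grips with 3 to 60 N. Pads are 16 mm wide; open, the fingers measure 119 mm over their backs; the gripper's body (75 mm by 177 mm) begins 78 mm behind the grasp point.
Start: joints at [-1.253, 0.3, 1.521, -0, 1.321, -0.067], TCP at [206.448, -509.773, 224.246] pointing down, gripper open.
Joint ranges: [-3.03, 3.03], [-0.79, 2.21], [0.23, 2.52], [-1.04, 4.18], [0, 3.07], [-2.55, 2.55]. Speed limits (rad/s): [2.22, 2.22, 2.57, 3.14, 3.14, 3.14].

INTERFACE

Orientations are given as a rotation vector (axis times angle).
In Python, from bench import r, cams gives the robot as it stands.
- The arm moves only by the tool drive_tool, never from a script. Its argument "plan" is a list that holds one entry, the list of rows, each a list of 5 numbers: the opening, from 0 (shut) to 1 (fully open), then the shift along the tool's x, y, z normalised to -1 to 1, where 1 is 0.03 m, then the turn about the tool's z normalised to -1 to 1, where 1 is 0.12 rad. In form: [[[fingers, dx, dy, dz, roll], ...]]. A call has 1 to 12 rows; each row shifts and turns the commanded pose from where the row before left it, along the tool's axes as they then stand; what a row does not reach is not made up. A row lasts 1/12 s, in which the tool goes at most 41.7 mm and 7.16 degrees, less where a joint would pass 70% of its speed; a pose out of reach is approached as far as the arm can. A call with a number of a shift or a turn outside -1 to 1 is refused whole. A call with a gripper value outside its range is refused whole. The fingers move at their own pace and stop on an object; "force" is the grip in N (left out, the last holds). Time passes only in rows, so rows that do not move let the fingers close. It gives the time, the measured TCP pose, the force, the opening and the grip force at its end, in the units of the state.
- r.observe(): the state, without advancing time (a new reading comes with each control period).
- cams.read_camera(name): name is "scene" or "top" or "wrist"; returns a dict with "pixels" (420x560x3 uint8, red, green, blue), "intrinsics" (3x3 intrinsics, pixels), "extrinsics" (4x4, takes a point from camera to world coordinates). Camera axes: x right, y up, looking along -z (the intrinsics and any distortion apply to the point x, -y, -z); pixel columns grow to the right and rows downward; lengths in mm; the calibration is good to about 2 mm. A picture is of the moment at which its call begins. There is no depth.
- r.finish_job(): hands the job in; it is judged then, once.
The state is a dict: "clock": time; "joint_positions": joint angles; "joint_vel": joint speeds; "effort": joint torques, N m; "tcp_pos": TCP position; "tool_rot": TCP orientation; "force": force on the tool from outside, world axes, zero at the start; "torque": the same for the moment, N m; "finger_gap": finger opening in mm; "grip_force": force on a finger pad.
Only numpy, scipy, OpenCV 4.12 (cv2) and the standard library are available. Lean on these libraries where they do the work, as an engineer would, in place of code of your own. Each camera call takes 0.05 s, during which the arm holds its last target. There are 200 camera calls.

## Working session

There is one attempt and no reset: what is moved stays moved. The work goes in short steps, Python scripts to look and compute and a tool call to move; the robot and the scene stay as the last step left them, time stands still between calls to the robot, and variables do not carry over. Pictures are saved under pics/ and viewed, at most 14 in all, crops included, and the job is handed in when it is done.

Besides the shell and the picture viewer there is one more tool, called after "Call:" as a command line: name --argument value ..., lists and objects as JSON in quotes. drive_tool: Moves the arm, as the interface text tells. Scaled input: -1 to 1 covers 0.03 m each way for a shift and 0.12 rad each way for a turn. Its arguments: {"type":"object","properties":{"plan":{"type":"array","items":{"type":"array","items":{"type":"array","items":{"type":"number"}}}},"force":{"type":"number"}},"required":["plan"]}

```bash
mkdir -p pics; ls; python3 - <<'E'
from bench import r,cams
import cv2
print(r.observe())
for n in("scene","top"):
    c=cams.read_camera(n);cv2.imwrite(f"pics/{n}0.png",c["pixels"][:,:,::-1]);print(n,c["intrinsics"],c["extrinsics"])
E
```

```text
pics
{'clock': 0.0, 'joint_positions': array([-1.25261249e+00,  3.00456415e-01,  1.52156667e+00, -2.29219968e-06,
        1.32070590e+00, -6.66052511e-02]), 'joint_vel': array([ 8.51206429e-04, -7.65495938e-05,  2.79070113e-03,  1.16668409e-03,
        9.16269841e-04, -1.58510410e-03]), 'effort': array([ 3.09053539e-04, -5.31800437e+01, -3.52737737e+01,  7.08331587e-02,
        2.43639486e-02, -6.82592986e-05]), 'tcp_pos': array([ 206.36972854, -509.55930396,  223.70047215]), 'tool_rot': array([-3.08252126e+00, -6.00488683e-01,  2.27314858e-04]), 'force': array([ 0.46551425, -0.04835199, -0.22686541]), 'torque': array([-0.01231068,  0.03003589, -0.02334601]), 'grip_force': 0.0, 'finger_gap': 94.31513729503934}
scene [[383.67538667   0.         277.05756731]
 [  0.         383.67538667 213.1934088 ]
 [  0.           0.           1.        ]] [[-8.82427799e-01  3.32012834e-01 -3.33299651e-01  2.12355124e+02]
 [-4.70425416e-01 -6.29651703e-01  6.18254527e-01  7.16669414e+02]
 [-4.59425511e-03  7.02357609e-01  7.11809442e-01  8.12609388e+02]
 [ 0.00000000e+00  0.00000000e+00  0.00000000e+00  1.00000000e+00]]
top [[495.74838638   0.         275.5539908 ]
 [  0.         495.74838638 213.23360984]
 [  0.           0.           1.        ]] [[-5.66071628e-03  9.94698741e-01 -1.02676053e-01  4.02741778e+02]
 [-9.99897822e-01 -6.97811781e-03 -1.24760066e-02  2.74672020e+01]
 [-1.31263536e-02  1.02594939e-01  9.94636606e-01  1.64830285e+03]
 [ 0.00000000e+00  0.00000000e+00  0.00000000e+00  1.00000000e+00]]
```

View pics/scene0.png

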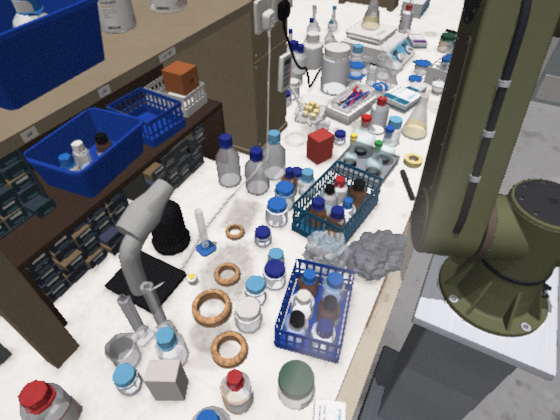

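View pics/top0.png

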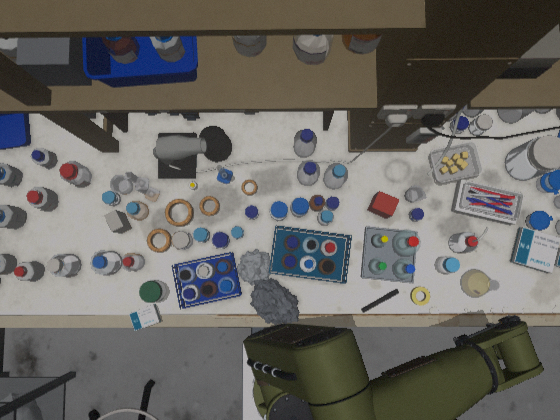

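```bash
cat > h.py <<'E'
import cv2, numpy as np
from bench import r,cams
def grab(n,save=None):
    c=cams.read_camera(n)
    if save: cv2.imwrite(f"pics/{save}.png",c["pixels"][:,:,::-1])
    return c
def ray(c,uv):
    K,E=c["intrinsics"],c["extrinsics"]
    d=np.linalg.solve(K,[uv[0],uv[1],1.]); d=E[:3,:3]@[d[0],-d[1],-d[2]]
    return E[:3,3],d/np.linalg.norm(d)
def plane(c,uv,z):
    o,d=ray(c,uv); return o+d*(z-o[2])/d[2]
def tri(obs):
    A=np.zeros((3,3));b=np.zeros(3);R=[ray(c,u) for c,u in obs]
    for o,d in R:
        P=np.eye(3)-np.outer(d,d);A+=P;b+=P@o
    p=np.linalg.solve(A,b)
    return p,max(np.linalg.norm(np.cross(p-o,d)) for o,d in R)
def proj(c,p):
    E=c["extrinsics"];q=E[:3,:3].T@(np.array(p,float)-E[:3,3]);v=c["intrinsics"]@[q[0],-q[1],-q[2]];return v[:2]/v[2]
def hsv(c): return cv2.cvtColor(c["pixels"],cv2.COLOR_RGB2HSV)
def blobs(m,amin=15):
    cs,_=cv2.findContours(m.astype(np.uint8)*255,cv2.RETR_EXTERNAL,cv2.CHAIN_APPROX_NONE)
    return [x for x in cs if cv2.contourArea(x)>amin]
HUE={"red":[(0,8),(172,180)],"blue":[(100,130)],"green":[(45,85)],"yellow":[(20,34)],"cork":[(6,19)]}
def mask(c,col,s=90,v=50):
    h=hsv(c);m=np.zeros(h.shape[:2],bool)
    for a,b in HUE[col]: m|=(h[...,0]>=a)&(h[...,0]<=b)
    return m&(h[...,1]>s)&(h[...,2]>v)
E
python3 - <<'E'
from h import *
C={n:grab(n) for n in("scene","top","wrist")}
cv2.imwrite("pics/wrist0.png",C["wrist"]["pixels"][:,:,::-1]);print(C["wrist"]["extrinsics"])
for n,(x0,y0,x1,y1) in {"top":(130,160,275,270),"scene":(170,215,260,375)}.items():
    m=mask(C[n],"cork",70);k=np.zeros_like(m);k[y0:y1,x0:x1]=1
    for b in blobs(m&k,60):
        h=cv2.convexHull(b);e=cv2.fitEllipse(h);print(n,np.round(e[0],1),np.round(e[1],1),plane(C[n],e[0],22).round())
for col in("red","blue","green","yellow"):
    m=mask(C["top"],col,100);k=np.zeros_like(m);k[225:285,360:425]=1
    for b in blobs(m&k,5):
        M=b.reshape(-1,2).mean(0);print(col,M,len(b),plane(C["top"],M,150).round())
m=mask(C["top"],"blue",100);k=np.zeros_like(m);k[160:190,215:240]=1
for b in blobs(m&k,5): M=b.reshape(-1,2).mean(0);print("foot",M,plane(C["top"],M,10).round())
a=C["top"]["pixels"];
cv2.imwrite("pics/topc.png",cv2.resize(a[150:290,130:430,::-1],None,fx=2.66,fy=2.66,interpolation=2))
E
```

```text
[[ 3.74464039e-01  8.91645480e-01  2.54450431e-01  2.81934864e+02]
 [-9.27240168e-01  3.60542257e-01  1.01167935e-01 -4.80292337e+02]
 [-1.53420079e-03 -2.73820414e-01  9.61779615e-01  3.84623967e+02]
 [ 0.00000000e+00  0.00000000e+00  0.00000000e+00  1.00000000e+00]]
top [158.7 239.9] [23.  24.3] [485. 433.  22.]
top [178.5 212.2] [26.8 27.5] [576. 369.  22.]
top [208.9 205.4] [19.1 19.2] [598. 268.  22.]
top [248.9 186.8] [14.8 15.1] [659. 136.  22.]
scene [228.9 349.1] [35.2 37.2] [481. 440.  22.]
scene [211.2 307.8] [36.8 39.8] [573. 375.  22.]
scene [226.7 274. ] [22.7 25.7] [594. 278.  22.]
scene [234.3 231.4] [15.2 17.9] [654. 147.  22.]
red [412.92857143 241.03571429] 28 [ 470. -367.  150.]
blue [409.80769231 268.46153846] 26 [ 388. -355.  150.]
green [382.35 265.55] 20 [ 398. -273.  150.]
yellow [384.         238.61111111] 18 [ 478. -280.  150.]
foot [224.72727273 176.03636364] [698. 218.  10.]
```

View pics/wrist0.png

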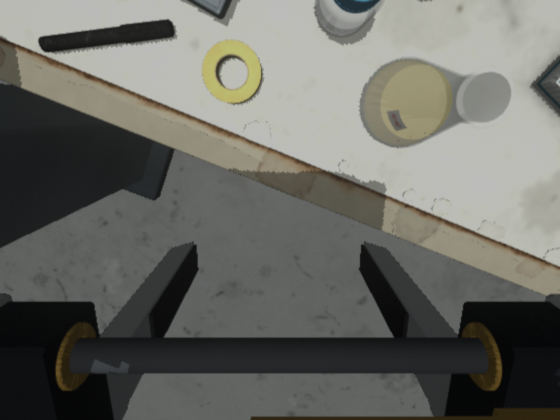

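View pics/topc.png

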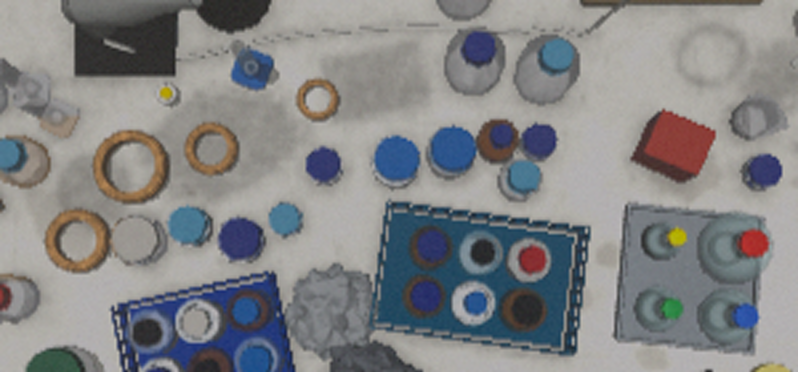

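Call:
drive_tool --plan '[[[1, 0, 0, -0.7, 0.8], [1, 0, 0, -0.7, 0.8], [1, 0, 0, -0.7, 0.8], [1, 0, 0, -0.7, 0.8], [1, 0.85, -0.79, 0, 0], [1, 0.85, -0.79, 0, 0], [1, 0.85, -0.79, 0, 0], [1, 0.85, -0.79, 0, 0], [1, 0.85, -0.79, 0, 0], [1, 0.85, -0.79, 0, 0], [1, 0.85, -0.79, 0, 0], [1, 0.85, -0.79, 0, 0]]]' --force 12

```text
clock: 1.25
tcp_pos: [411.3, -318.6, 308.3]
tool_rot: [3.142, 0.001, 0.0]
force: [0.2, -0.2, 0.2]
finger_gap: 94.1
grip_force: 0.0
```

```bash
python3 - <<'E'
from h import *
import pickle
C=grab("wrist","w1");pickle.dump(C,open("w1.pkl","wb"));s=r.observe();print(s["tcp_pos"],s["tool_rot"],s["joint_positions"].round(2));print(C["extrinsics"].round(3))
E
```

```text
[ 414.53826001 -315.23635966  308.25528893] [-3.14053959e+00 -5.88651944e-03 -1.57524256e-03] [-0.72  0.18  1.47  0.    1.49  0.85]
[[-0.00000e+00  9.62000e-01  2.74000e-01  4.92619e+02]
 [-1.00000e+00  0.00000e+00 -1.00000e-03 -3.19122e+02]
 [-1.00000e-03 -2.74000e-01  9.62000e-01  4.69015e+02]
 [ 0.00000e+00  0.00000e+00  0.00000e+00  1.00000e+00]]
```

View pics/w1.png

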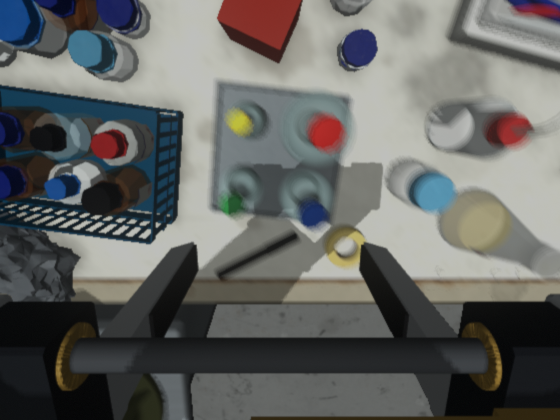

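```bash
python3 - <<'E'
from h import *
import pickle
W=pickle.load(open("w1.pkl","rb"));T=grab("top");S=grab("scene")
box={"red":(390,225,430,255),"blue":(390,255,430,285),"green":(365,255,395,280),"yellow":(365,225,395,255)}
def cen(C,col,b,s=100):
    m=mask(C,col,s);k=np.zeros_like(m);k[b[1]:b[3],b[0]:b[2]]=1
    B=max(blobs(m&k,3),key=cv2.contourArea);M=cv2.moments(B);(x,y),rad=cv2.minEnclosingCircle(B);return np.array([M["m10"]/M["m00"],M["m01"]/M["m00"]]),rad
for col in box:
    t,tr=cen(T,col,box[col]);w,wr=cen(W,col,(200,90,350,230))
    p,e=tri([(T,t),(W,w)]);print(col,t.round(1),w.round(1),round(wr,1),p.round(1),round(e,1),plane(W,w,160).round(1),plane(T,t,160).round(1), "scene px",proj(S,p).round())
print(np.mean([r.observe()["tcp_pos"] for _ in range(5)],0))
E
```

```text
red [411.7 240. ] [325.6 132.4] 18.2 [ 474.5 -364.   145.1] 1.0 [ 476.1 -361.3  160. ] [ 473.  -360.8  160. ] scene px [364. 120.]Traceback (most recent call last):
  File "<stdin>", line 9, in <module>
  File "<stdin>", line 7, in cen
ValueError: max() iterable argument is empty
```

```bash
python3 - <<'E'
from h import *
import pickle
W=pickle.load(open("w1.pkl","rb"));T=grab("top");S=grab("scene");print(T["extrinsics"][:3,3])
T["pixels"]=cv2.imread("pics/top0.png")[:,:,::-1].copy();S["pixels"]=cv2.imread("pics/scene0.png")[:,:,::-1].copy()
pickle.dump((T,S),open("ts.pkl","wb"))
box={"red":(390,225,430,255),"blue":(390,255,430,285),"green":(365,255,395,280),"yellow":(365,225,395,255)}
def cen(C,col,b,s=100):
    m=mask(C,col,s);k=np.zeros_like(m);k[b[1]:b[3],b[0]:b[2]]=1
    B=max(blobs(m&k,3),key=cv2.contourArea);M=cv2.moments(B);(x,y),rad=cv2.minEnclosingCircle(B);return np.array([M["m10"]/M["m00"],M["m01"]/M["m00"]]),rad
for col in box:
    t,tr=cen(T,col,box[col]);w,wr=cen(W,col,(200,90,350,230))
    p,e=tri([(T,t),(W,w)]);print(col,t.round(1),w.round(1),round(wr,1),p.round(1),round(e,1),plane(W,w,160).round(1),plane(T,t,160).round(1))
print(r.observe()["tcp_pos"])
E
```

```text
[ 402.74177844   27.46720201 1648.30285443]
red [412.8 241. ] [325.6 132.4] 18.2 [ 473.  -364.9  148. ] 3.1 [ 476.1 -361.3  160. ] [ 470.  -363.7  160. ]
blue [409.7 268.3] [312.1 212.9] 14.9 [ 389.9 -357.   128.8] 2.9 [ 400.6 -351.2  160. ] [ 388.9 -351.7  160. ]
green [382.3 265.6] [231.4 204. ] 11.2 [ 400.2 -272.9  137.1] 3.8 [ 409.5 -274.   160. ] [ 397.4 -270.7  160. ]
yellow [384.  238.7] [239.6 122.4] 12.1 [ 481.4 -282.3  136.1] 2.8 [ 484.8 -284.3  160. ] [ 477.5 -278.   160. ]
[ 409.99465854 -320.27229559  308.12683849]
```

Call:
drive_tool --plan '[[[1, 0.7, 0.5, 0, 0], [1, 0.7, 0.5, 0, 0], [1, 0.7, 0.5, 0, 0], [1, 0, 0, 0, 0], [1, 0, 0, 0, 0]]]'

```text
clock: 1.92
tcp_pos: [472.7, -366.3, 307.2]
tool_rot: [-3.141, 0.001, 0.002]
force: [-1.1, 0.9, 0.4]
finger_gap: 94.2
grip_force: 0.0
```

```bash
cat >> h.py <<'E'
def cen(C,col,b,s=100):
    m=mask(C,col,s);k=np.zeros_like(m);k[b[1]:b[3],b[0]:b[2]]=1
    B=max(blobs(m&k,3),key=cv2.contourArea);return B,cv2.moments(B)
def cxy(C,col,b,s=100):
    M=cen(C,col,b,s)[1];return np.array([M["m10"]/M["m00"],M["m01"]/M["m00"]])
E
python3 - <<'E'
from h import *
import pickle
W1=pickle.load(open("w1.pkl","rb"));T,S=pickle.load(open("ts.pkl","rb"))
Z=[]
for i in range(6): W=grab("wrist","w2"); Z.append(np.r_[r.observe()["tcp_pos"],W["extrinsics"][:3,3]])
pickle.dump(W,open("w2.pkl","wb"));print(np.round(Z,1))
box={"red":(390,225,430,255),"blue":(390,255,430,285),"green":(365,255,395,280),"yellow":(365,225,395,255)}
for col in box:
    t=cxy(T,col,box[col]);a=cxy(W1,col,(200,90,350,230));b=cxy(W,col,(100,130,330,300))
    print(col,b.round(),*[ (p.round(1),round(e,1)) for p,e in (tri([(T,t),(W,b)]),tri([(W1,a),(W,b)]),tri([(W1,a),(W,b),(T,t)]))])
E
```

```text
[[ 472.4 -365.8  307.8  554.3 -367.1  467.8]
 [ 472.3 -365.4  308.3  553.9 -366.5  468.4]
 [ 472.4 -365.2  308.6  553.7 -366.1  468.9]
 [ 472.5 -365.   308.8  553.7 -365.8  469.3]
 [ 472.7 -364.9  308.9  553.8 -365.6  469.5]
 [ 472.8 -364.9  308.9  553.9 -365.4  469.6]]
red [279. 201.] (array([ 470.7, -365.9,  150.7]), np.float64(0.4)) (array([ 474.7, -363.5,  159.5]), np.float64(2.5)) (array([ 472.5, -364.5,  152.5]), np.float64(3.9))
blue [270. 273.] (array([ 388.8, -356.5,  140.4]), np.float64(0.2)) (array([ 396.6, -354.4,  152.1]), np.float64(2.8)) (array([ 390.4, -355.6,  138.7]), np.float64(4.3))
green [201. 263.] (array([ 396.2, -278.1,  128.9]), np.float64(1.6)) (array([ 399.4, -275.1,  132.6]), np.float64(5.7)) (array([ 398.4, -275.3,  131.6]), np.float64(6.4))
yellow [313. 285.] (array([ 462.7, -322.2,  271.3]), np.float64(66.4)) (array([ 504.4, -342.8,  406.7]), np.float64(33.3)) (array([ 476.4, -311.6,  303.5]), np.float64(72.7))
```

View pics/w2.png

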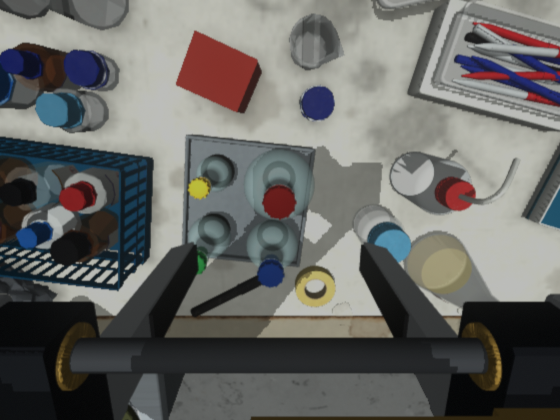

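Call:
drive_tool --plan '[[[0.6, -0.06, 0.03, 0.85, 0], [0.6, 0, 0, 0.85, 0], [0.6, 0, 0, 0.85, 0], [0.6, 0, 0, 0.85, 0], [0.6, 0, 0, 0.85, 0], [0.6, 0, 0, 0.85, 0], [0.6, 0, 0, 0.73, 0], [0.6, 0, 0, 0, 0], [0.6, 0, 0, 0, 0], [0.6, 0, 0, 0, 0], [0.6, 0, 0, 0, 0]]]' --force 15

```text
clock: 3.13
tcp_pos: [472.1, -366.3, 135.4]
tool_rot: [3.14, 0.001, 0.003]
force: [-0.2, -0.6, 0.6]
finger_gap: 56.4
grip_force: 0.0
```

Call:
drive_tool --plan '[[[0, 0, 0, 0, 0], [0, 0, 0, 0, 0], [0, 0, 0, 0, 0], [0, 0, 0, 0, 0], [0, 0, 0, 0, 0], [0, 0, 0, 0, 0], [0, 0, 0, 0, 0], [0, 0, 0, 0, 0]]]'

```text
clock: 3.8
tcp_pos: [471.6, -365.9, 133.5]
tool_rot: [3.141, 0.001, 0.0]
force: [0.1, -0.7, 2.4]
finger_gap: 29.8
grip_force: 15.0
```

Call:
drive_tool --plan '[[[0, 0, 0, -0.6, 0], [0, 0, 0, -1, 0], [0, 0, 0, -1, 0], [0, 0, 0, -1, 0], [0, 0, 0, -1, 0], [0, 0, 0, -1, 0], [0, 0, -0.4, 0, 0], [0, 0, -0.7, 0, 0], [0, 0, -1, 0, 0], [0, 0, -1, 0, 0], [0, 0, -1, 0, 0], [0, 0, -1, 0, 0]]]'

```text
clock: 4.8
tcp_pos: [470.9, -211.2, 300.4]
tool_rot: [-3.141, -0.001, 0.002]
force: [-0.1, 0.1, -1.5]
finger_gap: 30.0
grip_force: 15.0
```

Call:
drive_tool --plan '[[[0, 0.1, -1, 0, 0], [0, 0.1, -1, 0, 0], [0, 0.1, -1, 0, 0], [0, 0.1, -1, 0, 0], [0, 0.1, -1, 0, 0], [0, 0.1, -1, 0, 0], [0, 0.1, -1, 0, 0], [0, 0.1, -1, 0, 0], [0, 0.1, -1, 0, 0], [0, 0.1, -1, 0, 0], [0, 0, -1, 0, 0], [0, 0, -1, 0, 0]]]'

```text
clock: 5.8
tcp_pos: [500.5, 148.8, 300.4]
tool_rot: [3.141, 0.001, -0.002]
force: [1.3, -0.1, -2.3]
finger_gap: 30.2
grip_force: 15.0
```

Call:
drive_tool --plan '[[[0, 0, -1, 0, 0], [0, 0, -1, 0, 0], [0, 0, -1, 0, 0], [0, 0, -1, 0, 0], [0, 0, -1, 0, 0], [0, 0, -0.9, 0, 0], [0, 0, -0.7, 0, 0], [0, 0, -0.5, 0, 0], [0, 0, -0.2, 0, 0], [0, 0, 0, 0, 0], [0, 0, 0, 0, 0], [0, 0, 0, 0, 0]]]'

```text
clock: 6.8
tcp_pos: [501.1, 365.3, 301.3]
tool_rot: [3.141, 0.0, -0.0]
force: [0.1, -1.8, -1.4]
finger_gap: 30.2
grip_force: 15.0
```

Call:
drive_tool --plan '[[[0, 0, 0, 0, 0], [0, 0, 0, 0, 0], [0, 0, 0, 0, 0], [0, 0, 0, 0, 0]]]'

```text
clock: 7.13
tcp_pos: [501.1, 365.9, 301.5]
tool_rot: [-3.141, -0.001, -0.0]
force: [0.5, 0.6, -2.4]
finger_gap: 29.4
grip_force: 15.0
```

```bash
python3 - <<'E'
from h import *
import pickle
for i in range(3): W=grab("wrist","w3")
pickle.dump(W,open("w3.pkl","wb"));print(r.observe()["tcp_pos"],W["extrinsics"][:3,3],r.observe()["joint_positions"].round(2))
m=mask(W,"cork",70)
for b in blobs(m,150):
    e=cv2.fitEllipse(cv2.convexHull(b));print(np.round(e[0]),np.round(e[1]),plane(W,e[0],22).round(1))
E
```

```text
[500.96562451 366.06249295 301.37345455] [582.33132907 365.45892123 462.12142411] [0.57 0.42 1.18 0.   1.54 2.14]
[227. 185.] [56. 57.] [489.7 434.5  22. ]
[276. 116.] [72. 74.] [579.4 369.4  22. ]
[354.  98.] [51. 55.] [600.9 271.8  22. ]
[465.  45.] [41. 50.] [660.8 142.9  22. ]
```

View pics/w3.png

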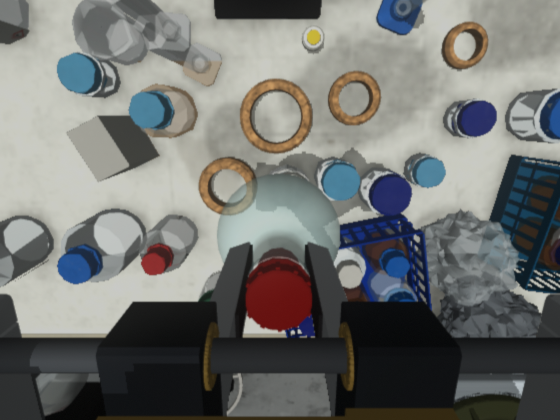

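```bash
python3 - <<'E'
from h import *
import pickle
W=pickle.load(open("w3.pkl","rb"));T,S=pickle.load(open("ts.pkl","rb"))
def cc(C,k,n):
    m=mask(C,"cork",70);q=np.zeros_like(m);q[k[1]:k[3],k[0]:k[2]]=1
    cs,h=cv2.findContours((m&q).astype(np.uint8),cv2.RETR_CCOMP,cv2.CHAIN_APPROX_NONE)
    i=max(range(len(cs)),key=lambda i:cv2.contourArea(cs[i]));o=cv2.fitEllipse(cv2.convexHull(cs[i]))
    j=[x for x in range(len(cs)) if h[0,x,3]==i];j=max(j,key=lambda x:cv2.contourArea(cs[x]))
    return np.array(o[0]),np.array(cv2.fitEllipse(cs[j])[0])
for n,kw,kt,z in(("250",(230,70,325,160),(160,193,198,230),28),("100",(190,150,265,180+45),(143,225,174,256),24),("50",(325,65,385,128),(198,195,222,219),20),("25",(440,18,492,75),(238,176,260,198),17)):
    w,wi=cc(W,kw,n);t,ti=cc(T,kt,n)
    print(n,tri([(W,w),(T,t)]),"hole",tri([(W,wi),(T,ti)]),plane(W,w,z).round(1),plane(W,wi,z).round(1),plane(T,t,z).round(1))
s=cxy(W,"blue",(375,0,430,35));t=np.array([224.7,176]);print("foot",tri([(W,s),(T,t)]),plane(W,s,10))
E
```

```text
250 (array([578.29771228, 370.10396218,  13.39076654]), np.float64(1.1888401716443746)) hole (array([578.09965687, 369.79472071,  18.34414942]), np.float64(0.9071689752383103)) [579.4 369.4  28. ] [579.  369.3  28. ] [575.7 367.6  28. ]Traceback (most recent call last):
  File "<stdin>", line 11, in <module>
  File "<stdin>", line 8, in cc
ValueError: max() iterable argument is empty
```

Call:
drive_tool --plan '[[[0, 0.58, -0.12, 0, 0], [0, 1, 0, 0, 0], [0, 1, 0, 0, 0], [0, 0, 0, 0.5, 0], [0, 0, 0, 1, 0], [0, 0, 0, 1, 0], [0, 0, 0, 1, 0], [0, 0, 0, 1, 0], [0, 0, 0, 0.7, 0], [0, 0, 0, 0.3, 0], [0, 0, 0, 0.1, 0], [0, 0, 0, 0, 0]]]'

```text
clock: 8.28
tcp_pos: [578.5, 369.9, 133.7]
tool_rot: [-3.142, -0.001, -0.0]
force: [-0.3, 0.3, -1.3]
finger_gap: 29.9
grip_force: 15.0
```

Call:
drive_tool --plan '[[[0, 0, 0, 0, 0], [0, 0, 0, 0, 0], [0, 0, 0, 0, 0], [0, 0, 0, 0, 0], [0, 0, 0, 0, 0]]]' --force 8

```text
clock: 8.7
tcp_pos: [578.5, 369.9, 133.9]
tool_rot: [-3.141, -0.001, -0.001]
force: [0.1, 0.3, -2.1]
finger_gap: 29.7
grip_force: 8.0
```

```bash
python3 - <<'E'
from h import *
W=grab("wrist","w4")
for i in range(4):grab("wrist");s=r.observe();print(s["tcp_pos"].round(1),s["force"].round(1),s["finger_gap"])
E
```

```text
[578.4 369.9 133.6] [-0.5  0.5 -1.7] 29.999854559078123
[578.4 369.8 133.5] [-0.6 -0.2 -1.5] 30.15209766055952
[578.3 369.8 133.4] [ 0.3  0.3 -0.8] 29.855683605004803
[578.4 369.8 133.4] [ 0.6  0.2 -1.1] 29.79496710615388
```

View pics/w4.png

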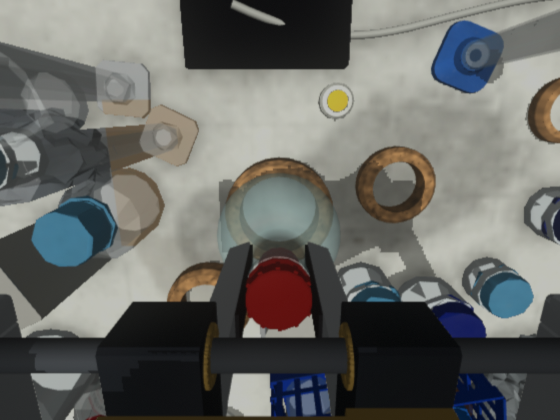

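Call:
drive_tool --plan '[[[0, 0, 0, 0.04, 0], [0, 0, 0, 0.04, 0], [0, 0, 0, 0.04, 0], [0, 0, 0, 0.04, 0], [0, 0, 0, 0.04, 0], [0, 0, 0, 0.04, 0], [0, 0, 0, 0, 0], [0, 0, 0, 0, 0]]]'

```text
clock: 9.62
tcp_pos: [578.3, 369.8, 126.0]
tool_rot: [3.141, 0.001, -0.0]
force: [1.0, -0.1, -1.2]
finger_gap: 29.5
grip_force: 8.0
```

Call:
drive_tool --plan '[[[0, 0, 0, 0.03, 0], [0, 0, 0, 0.03, 0], [0, 0, 0, 0, 0], [0, 0, 0, 0, 0]]]'

```text
clock: 9.95
tcp_pos: [578.3, 369.8, 124.3]
tool_rot: [3.142, 0.001, -0.0]
force: [0.5, -0.8, -0.2]
finger_gap: 29.9
grip_force: 8.0
```

```bash
cat > st.py <<'E'
from h import *
F=[]
for i in range(4):grab("wrist");s=r.observe();F.append(np.r_[s["tcp_pos"],s["force"],s["finger_gap"]])
print(np.mean(F,0).round(1),s["clock"])
E
python3 st.py
```

```text
[ 5.784e+02  3.698e+02  1.244e+02 -4.000e-01  1.000e-01 -1.500e+00
  2.980e+01] 10.15
```

Not yet in contact; continue in millimetre steps.

Call:
drive_tool --plan '[[[0, 0, 0, 0.03, 0], [0, 0, 0, 0.03, 0], [0, 0, 0, 0, 0], [0, 0, 0, 0, 0], [0, 0, 0, 0, 0]]]'

```text
clock: 10.57
tcp_pos: [578.3, 369.8, 122.5]
tool_rot: [3.142, 0.001, -0.0]
force: [-0.8, 0.8, -1.9]
finger_gap: 29.7
grip_force: 8.0
```

```bash
python3 st.py
```

```text
[ 5.784e+02  3.698e+02  1.226e+02  0.000e+00 -1.000e-01 -1.500e+00
  2.970e+01] 10.7667
```

Call:
drive_tool --plan '[[[0, 0, 0, 0.03, 0], [0, 0, 0, 0.03, 0], [0, 0, 0, 0, 0], [0, 0, 0, 0, 0], [0, 0, 0, 0, 0]]]'

```text
clock: 11.18
tcp_pos: [578.3, 369.8, 120.7]
tool_rot: [3.142, 0.001, -0.0]
force: [-0.4, -0.6, -0.8]
finger_gap: 29.7
grip_force: 8.0
```

```bash
python3 st.py
```

```text
[ 5.784e+02  3.698e+02  1.208e+02 -0.000e+00  1.000e-01 -1.500e+00
  2.990e+01] 11.3833
```

Call:
drive_tool --plan '[[[0, 0, 0, 0.03, 0], [0, 0, 0, 0.03, 0], [0, 0, 0, 0, 0], [0, 0, 0, 0, 0], [0, 0, 0, 0, 0]]]'

```text
clock: 11.8
tcp_pos: [578.4, 369.8, 118.9]
tool_rot: [-3.142, -0.001, -0.0]
force: [0.7, 0.2, -1.9]
finger_gap: 29.9
grip_force: 8.0
```

```bash
python3 st.py
```

```text
[ 5.784e+02  3.698e+02  1.190e+02  2.000e-01  3.000e-01 -9.000e-01
  2.990e+01] 12.0
```

Call:
drive_tool --plan '[[[0, 0, 0, 0.03, 0], [0, 0, 0, 0.03, 0], [0, 0, 0, 0, 0], [0, 0, 0, 0, 0], [0, 0, 0, 0, 0]]]'

```text
clock: 12.42
tcp_pos: [578.4, 369.8, 117.1]
tool_rot: [3.142, 0.001, -0.0]
force: [-0.4, 0.6, -1.8]
finger_gap: 29.8
grip_force: 8.0
```

```bash
python3 st.py
```

```text
[ 5.784e+02  3.698e+02  1.172e+02 -1.000e-01 -2.000e-01 -1.800e+00
  2.980e+01] 12.6167
```

```bash
python3 - <<'E'
from h import *
S=grab("scene")["pixels"][200:390,150:330,::-1];W=grab("wrist")["pixels"][100:340,150:420,::-1]
S=cv2.resize(S,(398,420));W=cv2.resize(W,(400,420));cv2.imwrite("pics/c5.png",np.hstack([S,W]))
E
```

```text
(no output)
```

View pics/c5.png

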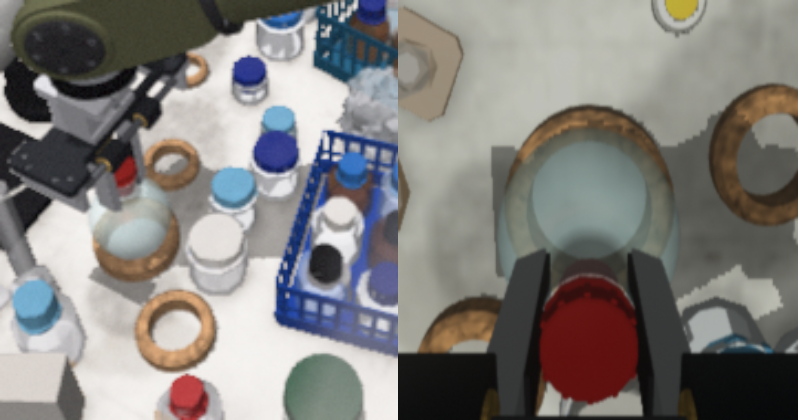

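Call:
drive_tool --plan '[[[0, 0, 0, 0.03, 0], [0, 0, 0, 0.03, 0], [0, 0, 0, 0, 0], [0, 0, 0, 0, 0], [0, 0, 0, 0, 0]]]'

```text
clock: 13.13
tcp_pos: [578.3, 369.8, 115.3]
tool_rot: [3.142, 0.001, -0.0]
force: [-0.4, -0.4, -0.8]
finger_gap: 29.6
grip_force: 8.0
```

```bash
python3 st.py
```

```text
[ 5.783e+02  3.698e+02  1.154e+02 -1.000e-01  0.000e+00 -1.400e+00
  2.980e+01] 13.3333
```

Call:
drive_tool --plan '[[[0, 0, 0, 0.03, 0], [0, 0, 0, 0.03, 0], [0, 0, 0, 0, 0], [0, 0, 0, 0, 0], [0, 0, 0, 0, 0]]]'

```text
clock: 13.75
tcp_pos: [578.5, 369.9, 114.0]
tool_rot: [-3.141, -0.001, -0.001]
force: [-1.7, -1.9, 3.9]
finger_gap: 29.8
grip_force: 8.0
```

```bash
python3 st.py
```

```text
[578.5 369.9 114.   -2.1  -0.8   5.6  29.9] 13.95
```

Call:
drive_tool --plan '[[[0.4, 0, 0, -0.02, 0], [0.4, 0, 0, 0, 0], [0.55, 0, 0, 0, 0], [0.55, 0, 0, 0, 0], [0.55, 0, 0, 0, 0], [0.55, 0, 0, -0.3, 0], [0.55, 0, 0, -0.8, 0], [0.55, 0, 0, -1, 0], [0.55, 0, 0, -1, 0], [0.55, 0, 0, -1, 0], [0.55, 0, 0, -1, 0], [0.55, 0, 0, -1, 0]]]'

```text
clock: 14.95
tcp_pos: [578.1, 369.7, 299.6]
tool_rot: [-3.141, -0.001, -0.001]
force: [-0.2, 0.3, -0.2]
finger_gap: 52.0
grip_force: 0.0
```

```bash
python3 - <<'E'
from h import *
S=grab("scene")["pixels"][200:390,150:330,::-1];W=grab("wrist")["pixels"][0:420,100:460,::-1]
S=cv2.resize(S,(398,420));W=cv2.resize(W,(360,420));cv2.imwrite("pics/c6.png",np.hstack([S,W]));print(r.observe()["tcp_pos"],r.observe()["clock"])
E
```

```text
[579.06429014 370.23197113 303.90105264] 15.05
```

View pics/c6.png

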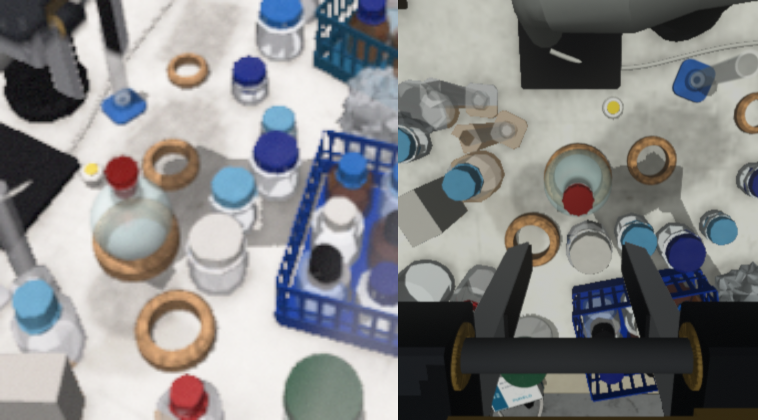

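Call:
drive_tool --plan '[[[0.55, -0.1, 0.5, 0, 0], [0.55, -0.26, 1, 0, 0], [0.55, -0.26, 1, 0, 0], [0.55, -0.26, 1, 0, 0], [0.55, -0.26, 1, 0, 0], [0.55, -0.26, 1, 0, 0], [0.55, -0.26, 1, 0, 0], [0.55, -0.26, 1, 0, 0], [0.55, -0.26, 1, 0, 0], [0.55, -0.26, 1, 0, 0], [0.55, -0.26, 1, 0, 0], [0.55, -0.26, 1, 0, 0]]]'

```text
clock: 16.05
tcp_pos: [489.0, 23.5, 297.1]
tool_rot: [3.142, 0.001, -0.0]
force: [0.6, -0.9, 1.2]
finger_gap: 51.8
grip_force: 0.0
```

Call:
drive_tool --plan '[[[0.55, -0.26, 1, 0, 0], [0.55, -0.26, 1, 0, 0], [0.55, -0.26, 1, 0, 0], [0.55, -0.26, 1, 0, 0], [0.55, -0.26, 1, 0, 0], [0.55, -0.26, 1, 0, 0], [0.55, -0.26, 1, 0, 0], [0.55, -0.26, 1, 0, 0], [0.55, -0.26, 1, 0, 0], [0.55, -0.26, 1, 0, 0], [0.55, -0.26, 1, 0, 0], [0.55, -0.26, 1, 0, 0]]]'

```text
clock: 17.05
tcp_pos: [395.7, -336.6, 297.1]
tool_rot: [-3.142, -0.001, 0.0]
force: [0.6, 0.1, 0.5]
finger_gap: 51.5
grip_force: 0.0
```

Call:
drive_tool --plan '[[[0.55, -0.1, 0.6, 0, 0], [0.55, 0, 0.1, 0, 0], [0.55, 0, 0, 0, 0], [0.55, 0, 0, 0, 0], [0.55, 0, 0, 0, 0], [0.55, 0, 0, 0, 0]]]'

```text
clock: 17.55
tcp_pos: [393.9, -355.4, 297.4]
tool_rot: [3.141, 0.003, 0.0]
force: [0.3, 0.0, 1.3]
finger_gap: 51.3
grip_force: 0.0
```

```bash
python3 - <<'E'
from h import *
import pickle
T,S=pickle.load(open("ts.pkl","rb"));W2=pickle.load(open("w2.pkl","rb"))
for i in range(5):W=grab("wrist","w7")
s=r.observe();print(s["tcp_pos"],s["clock"])
pickle.dump(W,open("w7.pkl","wb"))
for col,z in(("blue",147),("green",140),("yellow",136)):
    for b in blobs(mask(W,col,100),40):
        M=b.reshape(-1,2).mean(0)
        if 150<M[0]<400 and M[1]<330: print(col,M.round(),cv2.contourArea(b),plane(W,M,z).round(1),plane(W,M,z-10).round(1))
t=(201,0);
E
```

```text
[ 393.66832372 -356.00682367  297.21670876] 17.8
blue [279. 205.] 621.5 [ 390.8 -356.9  147. ] [ 388.1 -356.9  137. ]
blue [400. 174.] 281.5 [ 420.2 -469.9  147. ] [ 418.5 -473.5  137. ]
blue [330.  28.] 1002.5 [ 543.3 -398.8  147. ] [ 545.5 -400.2  137. ]
green [195. 193.] 449.0 [ 400.  -275.6  140. ] [ 397.7 -273.   130. ]
yellow [322. 238.] 648.0 [ 352.  -400.6  136. ] [ 348.2 -401.9  126. ]
yellow [200. 107.] 424.0 [ 481.  -284.2  136. ] [ 481.1 -281.9  126. ]
```

View pics/w7.png

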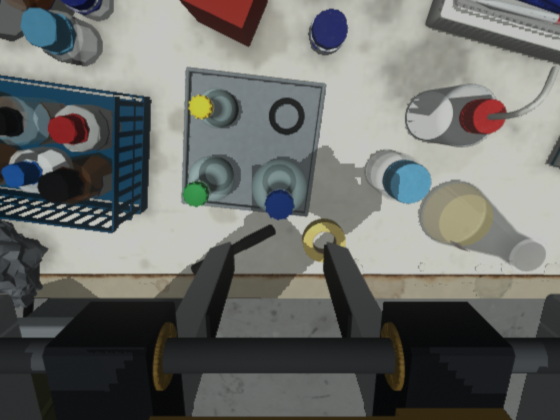

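Call:
drive_tool --plan '[[[0.55, -0.1, 0.03, 0.8, 0], [0.55, 0, 0, 1, 0], [0.55, 0, 0, 1, 0], [0.55, 0, 0, 1, 0], [0.55, 0, 0, 1, 0], [0.55, 0, 0, 0.5, 0], [0.55, 0, 0, 0.2, 0], [0.55, 0, 0, 0, 0], [0.55, 0, 0, 0, 0], [0.55, 0, 0, 0, 0]]]' --force 12

```text
clock: 18.63
tcp_pos: [391.0, -357.7, 133.6]
tool_rot: [3.14, 0.001, 0.002]
force: [0.4, -0.1, 1.2]
finger_gap: 51.6
grip_force: 0.0
```

Call:
drive_tool --plan '[[[0, 0, 0, 0, 0], [0, 0, 0, 0, 0], [0, 0, 0, 0, 0], [0, 0, 0, 0, 0], [0, 0, 0, 0, 0], [0, 0, 0, 0, 0], [0, 0, 0, 0, 0], [0, 0, 0, 0, 0]]]'

```text
clock: 19.3
tcp_pos: [390.6, -357.3, 132.3]
tool_rot: [3.141, 0.001, 0.0]
force: [0.0, 0.6, 3.4]
finger_gap: 26.1
grip_force: 12.0
```

Call:
drive_tool --plan '[[[0, 0, 0, -0.6, 0], [0, 0, 0, -1, 0], [0, 0, 0, -1, 0], [0, 0, 0, -1, 0], [0, 0, 0, -1, 0], [0, 0, 0, -1, 0], [0, 0.1, -0.4, 0, 0], [0, 0.1, -0.7, 0, 0], [0, 0.1, -1, 0, 0], [0, 0.1, -1, 0, 0], [0, 0.1, -1, 0, 0], [0, 0.1, -1, 0, 0]]]'

```text
clock: 20.3
tcp_pos: [408.1, -202.6, 299.3]
tool_rot: [-3.141, -0.001, 0.001]
force: [1.4, -0.3, -0.6]
finger_gap: 25.5
grip_force: 12.0
```

Call:
drive_tool --plan '[[[0, 0, -1, 0, 0], [0, 0, -1, 0, 0], [0, 0, -1, 0, 0], [0, 0, -1, 0, 0], [0, 0, -1, 0, 0], [0, 0, -1, 0, 0], [0, 0, -1, 0, 0], [0, 0, -1, 0, 0], [0, 0, -1, 0, 0], [0, 0, -1, 0, 0], [0, 0, -1, 0, 0], [0, 0, -1, 0, 0]]]'

```text
clock: 21.3
tcp_pos: [407.4, 157.4, 299.4]
tool_rot: [3.141, 0.002, -0.001]
force: [0.2, -0.7, -0.3]
finger_gap: 25.6
grip_force: 12.0
```

Call:
drive_tool --plan '[[[0, 0, -1, 0, 0], [0, 0, -1, 0, 0], [0, 0, -1, 0, 0], [0, 0, -1, 0, 0], [0, 0, -1, 0, 0], [0, 0, -1, 0, 0], [0, 0, -1, 0, 0], [0, 0, -0.9, 0, 0], [0, 0, -0.7, 0, 0], [0, 0, -0.4, 0, 0], [0, 0, -0.1, 0, 0], [0, 0, 0, 0, 0]]]'

```text
clock: 22.3
tcp_pos: [407.5, 429.1, 299.0]
tool_rot: [3.14, 0.003, -0.002]
force: [0.3, -0.2, -1.8]
finger_gap: 25.9
grip_force: 12.0
```

Call:
drive_tool --plan '[[[0, 0, 0, 0, 0], [0, 0, 0, 0, 0], [0, 0, 0, 0, 0], [0, 0, 0, 0, 0]]]'

```text
clock: 22.63
tcp_pos: [408.1, 428.2, 300.4]
tool_rot: [-3.141, -0.0, -0.001]
force: [0.4, 1.5, -0.7]
finger_gap: 25.5
grip_force: 12.0
```

```bash
cat > rings.py <<'E'
from h import *
import sys
for i in range(3): W=grab("wrist",sys.argv[1])
print(r.observe()["tcp_pos"],r.observe()["finger_gap"],r.observe()["clock"])
for b in blobs(mask(W,"cork",70),150):
    e=cv2.fitEllipse(cv2.convexHull(b));print(np.round(e[0]),np.round(e[1]),plane(W,e[0],22).round(1))
E
python3 rings.py w8
```

```text
[407.99065271 428.52929161 300.2983243 ] 25.996560169001317 22.7833
[458. 284.] [ 5. 96.] [251.7 167.6  22. ]
[273. 115.] [61. 63.] [487.6 434.7  22. ]
[328.  34.] [76. 86.] [579.2 369.9  22. ]
[411.  16.] [54. 64.] [598.3 273.4  22. ]
```

Call:
drive_tool --plan '[[[0, 0.65, -0.2, 0, 0], [0, 1, 0, 0, 0], [0, 1, 0, 0, 0], [0, 0, 0, 0.6, 0], [0, 0, 0, 1, 0], [0, 0, 0, 1, 0], [0, 0, 0, 1, 0], [0, 0, 0, 1, 0], [0, 0, 0, 0.8, 0], [0, 0, 0, 0.3, 0], [0, 0, 0, 0.2, 0], [0, 0, 0, 0.1, 0]]]'

```text
clock: 23.78
tcp_pos: [487.6, 435.0, 120.5]
tool_rot: [-3.141, -0.001, -0.001]
force: [0.2, 0.8, -1.3]
finger_gap: 25.8
grip_force: 12.0
```

Call:
drive_tool --plan '[[[0, 0, 0, 0, 0], [0, 0, 0, 0, 0], [0, 0, 0, 0, 0], [0, 0, 0, 0, 0], [0, 0, 0, 0.03, 0], [0, 0, 0, 0.03, 0], [0, 0, 0, 0, 0], [0, 0, 0, 0, 0], [0, 0, 0, 0, 0]]]' --force 8

```text
clock: 24.53
tcp_pos: [487.4, 434.9, 118.3]
tool_rot: [3.142, 0.001, -0.0]
force: [0.4, -0.8, -1.4]
finger_gap: 25.9
grip_force: 8.0
```

```bash
python3 st.py
```

```text
[ 4.874e+02  4.349e+02  1.184e+02 -3.000e-01  1.000e-01 -1.300e+00
  2.590e+01] 24.7333
```

Call:
drive_tool --plan '[[[0, 0, 0, 0.03, 0], [0, 0, 0, 0.03, 0], [0, 0, 0, 0, 0], [0, 0, 0, 0, 0], [0, 0, 0, 0, 0]]]'

```text
clock: 25.15
tcp_pos: [487.4, 434.9, 116.6]
tool_rot: [-3.142, -0.001, 0.0]
force: [0.1, 0.0, -0.7]
finger_gap: 25.9
grip_force: 8.0
```

```bash
python3 st.py
```

```text
[ 4.874e+02  4.349e+02  1.166e+02  0.000e+00  1.000e-01 -1.300e+00
  2.590e+01] 25.35
```

Call:
drive_tool --plan '[[[0, 0, 0, 0.03, 0], [0, 0, 0, 0.03, 0], [0, 0, 0, 0, 0], [0, 0, 0, 0, 0], [0, 0, 0, 0, 0]]]'

```text
clock: 25.77
tcp_pos: [487.4, 434.8, 114.7]
tool_rot: [3.142, 0.001, -0.0]
force: [-0.6, 0.6, -0.8]
finger_gap: 25.9
grip_force: 8.0
```

```bash
python3 st.py
```

```text
[ 4.874e+02  4.349e+02  1.148e+02 -1.000e-01  3.000e-01 -7.000e-01
  2.570e+01] 25.9667
```

Call:
drive_tool --plan '[[[0, 0, 0, 0.03, 0], [0, 0, 0, 0.02, 0], [0, 0, 0, 0, 0], [0, 0, 0, 0, 0], [0, 0, 0, 0, 0]]]'

```text
clock: 26.38
tcp_pos: [487.4, 435.0, 113.5]
tool_rot: [-3.141, -0.001, -0.0]
force: [-0.9, 0.5, 2.8]
finger_gap: 26.0
grip_force: 8.0
```

```bash
python3 st.py
```

```text
[ 4.874e+02  4.350e+02  1.134e+02 -1.100e+00  4.000e-01  2.500e+00
  2.570e+01] 26.5833
```

Call:
drive_tool --plan '[[[0.35, 0, 0, 0, 0], [0.35, 0, 0, 0, 0], [0.5, 0, 0, 0, 0], [0.5, 0, 0, 0, 0], [0.5, 0, 0, -0.3, 0], [0.5, 0, 0, -0.8, 0], [0.5, 0, 0, -1, 0], [0.5, 0, 0, -1, 0], [0.5, 0, 0, -1, 0], [0.5, 0, 0, -1, 0], [0.5, 0, 0, -1, 0], [0.5, 0, 0.6, 0, 0]]]'

```text
clock: 27.58
tcp_pos: [487.7, 419.0, 303.4]
tool_rot: [-3.136, -0.004, -0.011]
force: [0.6, 0.4, 0.7]
finger_gap: 47.0
grip_force: 0.0
```

Call:
drive_tool --plan '[[[0.5, -0.12, 1, 0, 0], [0.5, -0.12, 1, 0, 0], [0.5, -0.12, 1, 0, 0], [0.5, -0.12, 1, 0, 0], [0.5, -0.12, 1, 0, 0], [0.5, -0.12, 1, 0, 0], [0.5, -0.12, 1, 0, 0], [0.5, -0.12, 1, 0, 0], [0.5, -0.12, 1, 0, 0], [0.5, -0.12, 1, 0, 0], [0.5, -0.12, 1, 0, 0], [0.5, -0.12, 1, 0, 0]]]'

```text
clock: 28.58
tcp_pos: [444.0, 55.5, 297.1]
tool_rot: [-3.142, -0.002, -0.002]
force: [1.0, 0.9, -0.5]
finger_gap: 47.0
grip_force: 0.0
```

Call:
drive_tool --plan '[[[0.5, -0.13, 1, 0, 0], [0.5, -0.13, 1, 0, 0], [0.5, -0.13, 1, 0, 0], [0.5, -0.13, 1, 0, 0], [0.5, -0.13, 1, 0, 0], [0.5, -0.13, 1, 0, 0], [0.5, -0.13, 1, 0, 0], [0.5, -0.13, 1, 0, 0], [0.5, -0.13, 1, 0, 0], [0.5, -0.13, 1, 0, 0], [0.5, -0.13, 0.7, 0, 0], [0.5, -0.1, 0.4, 0, 0]]]'

```text
clock: 29.58
tcp_pos: [398.2, -278.2, 296.7]
tool_rot: [3.141, -0.001, 0.0]
force: [0.2, 0.9, -1.1]
finger_gap: 46.7
grip_force: 0.0
```

Call:
drive_tool --plan '[[[0.5, 0, 0, 0, 0], [0.5, 0, 0, 0, 0], [0.5, 0, 0, 0, 0], [0.5, 0, 0, 0, 0]]]'

```text
clock: 29.92
tcp_pos: [399.2, -275.2, 296.5]
tool_rot: [3.141, 0.003, 0.001]
force: [1.4, 0.4, 0.1]
finger_gap: 46.8
grip_force: 0.0
```

```bash
python3 - <<'E'
from h import *
for i in range(3):W=grab("wrist","w9")
s=r.observe();print(s["tcp_pos"],s["clock"])
for col,z in(("green",141),("yellow",137)):
    for b in blobs(mask(W,col,100),40):
        M=b.reshape(-1,2).mean(0)
        if 150<M[0]<400 and M[1]<330: print(col,M.round(),cv2.contourArea(b),plane(W,M,z).round(1))
E
```

```text
[ 399.11300996 -275.55768835  296.43378692] 30.0667
green [278. 200.] 420.5 [ 399.9 -275.1  141. ]
yellow [380. 245.] 1300.0 [ 351.6 -379.6  137. ]
yellow [288. 113.] 386.5 [ 481.1 -284.2  137. ]
```

Call:
drive_tool --plan '[[[0.5, 0.03, -0.01, 0.9, 0], [0.5, 0, 0, 1, 0], [0.5, 0, 0, 1, 0], [0.5, 0, 0, 1, 0], [0.5, 0, 0, 1, 0], [0.5, 0, 0, 0.5, 0], [0.5, 0, 0, 0.27, 0], [0.5, 0, 0, 0, 0], [0.5, 0, 0, 0, 0], [0.5, 0, 0, 0, 0], [0.5, 0, 0, 0, 0]]]' --force 10

```text
clock: 30.98
tcp_pos: [400.3, -276.2, 127.4]
tool_rot: [3.14, 0.001, 0.003]
force: [-0.5, -0.1, 0.0]
finger_gap: 47.2
grip_force: 0.0
```

Call:
drive_tool --plan '[[[0, 0, 0, 0, 0], [0, 0, 0, 0, 0], [0, 0, 0, 0, 0], [0, 0, 0, 0, 0], [0, 0, 0, 0, 0], [0, 0, 0, 0, 0], [0, 0, 0, 0, 0], [0, 0, 0, 0, 0]]]'

```text
clock: 31.65
tcp_pos: [399.8, -275.9, 126.2]
tool_rot: [3.142, 0.001, 0.0]
force: [0.3, 0.3, 2.4]
finger_gap: 21.9
grip_force: 10.0
```

Call:
drive_tool --plan '[[[0, 0, 0, -0.7, 0], [0, 0, 0, -1, 0], [0, 0, 0, -1, 0], [0, 0, 0, -1, 0], [0, 0, 0, -1, 0], [0, 0, 0, -1, 0], [0, 0, -0.4, 0, 0], [0, 0.2, -0.7, 0, 0], [0, 0.2, -1, 0, 0], [0, 0.2, -1, 0, 0], [0, 0.2, -1, 0, 0], [0, 0.2, -1, 0, 0]]]'

```text
clock: 32.65
tcp_pos: [429.4, -121.3, 296.4]
tool_rot: [-3.141, -0.001, 0.001]
force: [0.7, -0.2, -1.2]
finger_gap: 21.9
grip_force: 10.0
```

Call:
drive_tool --plan '[[[0, 0.25, -1, 0, 0], [0, 0.25, -1, 0, 0], [0, 0.25, -1, 0, 0], [0, 0.25, -1, 0, 0], [0, 0.25, -1, 0, 0], [0, 0.25, -1, 0, 0], [0, 0.25, -1, 0, 0], [0, 0.25, -1, 0, 0], [0, 0.25, -1, 0, 0], [0, 0.25, -1, 0, 0], [0, 0.25, -1, 0, 0], [0, 0.25, -0.9, 0, 0]]]'

```text
clock: 33.65
tcp_pos: [519.1, 236.2, 296.2]
tool_rot: [3.141, 0.002, -0.002]
force: [-0.1, -0.3, -1.2]
finger_gap: 21.5
grip_force: 10.0
```

Call:
drive_tool --plan '[[[0, 0, -0.7, 0, 0], [0, 0, -0.4, 0, 0], [0, 0, -0.1, 0, 0], [0, 0, 0, 0, 0], [0, 0, 0, 0, 0], [0, 0, 0, 0, 0], [0, 0, 0, 0, 0]]]'

```text
clock: 34.23
tcp_pos: [519.5, 269.2, 297.4]
tool_rot: [-3.142, 0.001, -0.001]
force: [-0.3, 0.0, -1.6]
finger_gap: 21.7
grip_force: 10.0
```

```bash
python3 rings.py w10
```

```text
[519.42461721 269.6693445  297.33369232] 21.448006275937782 34.3833
[548. 255.] [17. 25.] [ 408.8 -109.3   22. ]
[482. 236.] [20. 62.] [437.8 -11.8  22. ]
[482. 209.] [17. 30.] [476.8  -5.4  22. ]
[157. 200.] [57. 60.] [489.1 432.8  22. ]
[200. 130.] [70. 74.] [580.1 368.3  22. ]
[278. 113.] [51. 53.] [601.3 269.6  22. ]
[386.  61.] [41. 47.] [661.4 140.1  22. ]
```

Call:
drive_tool --plan '[[[0, 0.7, 0, 0, 0], [0, 1, 0, 0, 0], [0, 1, 0, 0, 0], [0, 0, 0, 0.6, 0], [0, 0, 0, 1, 0], [0, 0, 0, 1, 0], [0, 0, 0, 1, 0], [0, 0, 0, 1, 0], [0, 0, 0, 0.9, 0], [0, 0, 0, 0.4, 0], [0, 0, 0, 0.2, 0], [0, 0, 0, 0.08, 0]]]'

```text
clock: 35.38
tcp_pos: [600.5, 270.2, 111.8]
tool_rot: [3.142, 0.001, -0.0]
force: [-0.4, 0.0, -0.4]
finger_gap: 21.7
grip_force: 10.0
```

Call:
drive_tool --plan '[[[0, 0, 0, 0, 0], [0, 0, 0, 0, 0], [0, 0, 0, 0, 0], [0, 0, 0, 0, 0], [0, 0, 0, 0.03, 0], [0, 0, 0, 0.03, 0], [0, 0, 0, 0, 0], [0, 0, 0, 0, 0], [0, 0, 0, 0, 0]]]' --force 7

```text
clock: 36.13
tcp_pos: [600.3, 270.2, 110.0]
tool_rot: [-3.142, -0.001, 0.0]
force: [0.5, 0.8, -1.0]
finger_gap: 21.6
grip_force: 7.0
```

```bash
python3 st.py
```

```text
[ 6.003e+02  2.702e+02  1.099e+02  5.000e-01 -0.000e+00 -9.000e-01
  2.180e+01] 36.3333
```

Call:
drive_tool --plan '[[[0, 0, 0, 0.03, 0], [0, 0, 0, 0.03, 0], [0, 0, 0, 0, 0], [0, 0, 0, 0, 0], [0, 0, 0, 0, 0]]]'

```text
clock: 36.75
tcp_pos: [600.3, 270.2, 108.2]
tool_rot: [-3.142, -0.001, -0.0]
force: [0.7, 0.0, -0.6]
finger_gap: 21.6
grip_force: 7.0
```

```bash
python3 st.py
```

```text
[ 6.003e+02  2.703e+02  1.082e+02 -2.000e-01 -1.000e-01 -7.000e-01
  2.200e+01] 36.95
```

Call:
drive_tool --plan '[[[0, 0, 0, 0.03, 0], [0, 0, 0, 0.02, 0], [0, 0, 0, 0, 0], [0, 0, 0, 0, 0], [0, 0, 0, 0, 0]]]'

```text
clock: 37.37
tcp_pos: [600.3, 270.2, 106.7]
tool_rot: [-3.142, -0.001, -0.0]
force: [0.6, 0.0, -0.8]
finger_gap: 21.7
grip_force: 7.0
```

```bash
python3 st.py
```

```text
[ 6.003e+02  2.702e+02  1.067e+02  2.000e-01 -6.000e-01 -4.000e-01
  2.170e+01] 37.5667
```

Call:
drive_tool --plan '[[[0, 0, 0, 0.03, 0], [0, 0, 0, 0.02, 0], [0, 0, 0, 0, 0], [0, 0, 0, 0, 0], [0, 0, 0, 0, 0]]]'

```text
clock: 37.98
tcp_pos: [600.6, 270.3, 105.7]
tool_rot: [-3.141, -0.001, -0.001]
force: [0.3, -0.2, 5.6]
finger_gap: 21.8
grip_force: 7.0
```

```bash
python3 st.py
```

```text
[ 6.006e+02  2.703e+02  1.057e+02  1.000e-01 -1.100e+00  5.100e+00
  2.160e+01] 38.1833
```

Call:
drive_tool --plan '[[[0.3, 0, 0, 0, 0], [0.3, 0, 0, 0, 0], [0.45, 0, 0, 0, 0], [0.45, 0, 0, 0, 0], [0.45, 0, 0, -0.4, 0], [0.45, 0, 0, -1, 0], [0.45, 0, 0, -1, 0], [0.45, 0, 0, -1, 0], [0.45, 0, 0, -1, 0], [0.45, 0, 0, -1, 0], [0.45, 0, 0, -1, 0], [0.45, 0, 0.47, 0, 0]]]'

```text
clock: 39.18
tcp_pos: [600.9, 257.9, 304.7]
tool_rot: [-3.138, -0.004, -0.014]
force: [-0.3, -0.2, 1.0]
finger_gap: 42.5
grip_force: 0.0
```

Call:
drive_tool --plan '[[[0.45, -0.25, 1, 0, 0], [0.45, -0.25, 1, 0, 0], [0.45, -0.25, 1, 0, 0], [0.45, -0.25, 1, 0, 0], [0.45, -0.25, 1, 0, 0], [0.45, -0.25, 1, 0, 0], [0.45, -0.25, 1, 0, 0], [0.45, -0.25, 1, 0, 0], [0.45, -0.25, 1, 0, 0], [0.45, -0.25, 1, 0, 0], [0.45, -0.25, 1, 0, 0], [0.45, -0.25, 1, 0, 0]]]'

```text
clock: 40.18
tcp_pos: [509.7, -105.4, 297.7]
tool_rot: [3.141, 0.001, 0.001]
force: [-0.2, 0.3, 0.1]
finger_gap: 42.3
grip_force: 0.0
```

Call:
drive_tool --plan '[[[0.45, -0.25, 1, 0, 0], [0.45, -0.25, 1, 0, 0], [0.45, -0.25, 1, 0, 0], [0.45, -0.25, 1, 0, 0], [0.45, 0, 1, 0, 0], [0.45, 0, 0.7, 0, 0], [0.45, 0, 0.3, 0, 0], [0.45, 0, 0, 0, 0], [0.45, 0, 0, 0, 0], [0.45, 0, 0, 0, 0], [0.45, 0, 0, 0, 0]]]'

```text
clock: 41.1
tcp_pos: [481.0, -282.8, 297.4]
tool_rot: [3.142, 0.003, 0.0]
force: [-0.1, 0.3, -0.4]
finger_gap: 42.5
grip_force: 0.0
```

```bash
python3 - <<'E'
from h import *
for i in range(3):W=grab("wrist","w11")
s=r.observe();print(s["tcp_pos"],s["clock"])
for col,z in(("yellow",137),):
    for b in blobs(mask(W,col,100),40):
        M=b.reshape(-1,2).mean(0)
        if 150<M[0]<400 and M[1]<330: print(col,M.round(),cv2.contourArea(b),plane(W,M,z).round(1))
E
```

```text
[ 480.94259145 -283.26395244  297.36621938] 41.25
yellow [375. 287.] 378.0 [ 384.3 -386.3  137. ]
yellow [279. 199.] 344.5 [ 481.3 -284.2  137. ]
```

Call:
drive_tool --plan '[[[0.45, 0.01, 0.03, 0.9, 0], [0.45, 0, 0, 1, 0], [0.45, 0, 0, 1, 0], [0.45, 0, 0, 1, 0], [0.45, 0, 0, 1, 0], [0.45, 0, 0, 0.6, 0], [0.45, 0, 0, 0.35, 0], [0.45, 0, 0, 0, 0], [0.45, 0, 0, 0, 0], [0.45, 0, 0, 0, 0], [0.45, 0, 0, 0, 0]]]' --force 9

```text
clock: 42.17
tcp_pos: [481.6, -285.2, 123.1]
tool_rot: [3.14, 0.001, 0.003]
force: [-0.8, 0.7, -0.3]
finger_gap: 42.1
grip_force: 0.0
```

Call:
drive_tool --plan '[[[0, 0, 0, 0, 0], [0, 0, 0, 0, 0], [0, 0, 0, 0, 0], [0, 0, 0, 0, 0], [0, 0, 0, 0, 0], [0, 0, 0, 0, 0], [0, 0, 0, 0, 0], [0, 0, 0, 0, 0]]]'

```text
clock: 42.83
tcp_pos: [481.1, -284.9, 121.8]
tool_rot: [3.142, 0.001, 0.0]
force: [-0.0, 1.0, 2.6]
finger_gap: 19.0
grip_force: 9.0
```

Call:
drive_tool --plan '[[[0, 0, 0, -0.8, 0], [0, 0, 0, -1, 0], [0, 0, 0, -1, 0], [0, 0, 0, -1, 0], [0, 0, 0, -1, 0], [0, 0, 0, -1, 0], [0, 0, -0.4, 0, 0], [0, 0.2, -0.7, 0, 0], [0, 0.2, -1, 0, 0], [0, 0.2, -1, 0, 0], [0, 0.2, -1, 0, 0], [0, 0.2, -1, 0, 0]]]'

```text
clock: 43.83
tcp_pos: [510.8, -130.3, 295.1]
tool_rot: [-3.141, -0.001, 0.001]
force: [0.3, -0.2, -0.9]
finger_gap: 19.1
grip_force: 9.0
```

Call:
drive_tool --plan '[[[0, 0.3, -1, 0, 0], [0, 0.3, -1, 0, 0], [0, 0.3, -1, 0, 0], [0, 0.3, -1, 0, 0], [0, 0.3, -1, 0, 0], [0, 0.3, -1, 0, 0], [0, 0.3, -1, 0, 0], [0, 0.2, -0.9, 0, 0], [0, 0, -0.7, 0, 0], [0, 0, -0.4, 0, 0], [0, 0, -0.1, 0, 0], [0, 0, 0, 0, 0]]]'

```text
clock: 44.83
tcp_pos: [579.5, 141.3, 295.3]
tool_rot: [3.141, 0.002, -0.001]
force: [0.5, 1.0, -0.7]
finger_gap: 19.1
grip_force: 9.0
```

Call:
drive_tool --plan '[[[0, 0, 0, 0, 0], [0, 0, 0, 0, 0], [0, 0, 0, 0, 0], [0, 0, 0, 0, 0]]]'

```text
clock: 45.17
tcp_pos: [579.8, 140.5, 295.8]
tool_rot: [3.142, -0.0, 0.0]
force: [-0.7, 0.2, -1.3]
finger_gap: 18.7
grip_force: 9.0
```

```bash
python3 rings.py w12
```

```text
[579.78128037 140.863438   295.77197606] 18.724123214798812 45.3167
[471. 321.] [28. 36.] [ 363.3 -144.9   22. ]
[450. 297.] [23. 28.] [ 403.6 -108.4   22. ]
[371. 283.] [29. 35.] [426.4   8.3  22. ]
[379. 251.] [25. 31.] [ 4.759e+02 -1.000e-01  2.200e+01]
[ 70. 241.] [54. 61.] [491.2 429.7  22. ]
[105. 177.] [68. 76.] [580.6 367.4  22. ]
[465. 159.] [40. 59.] [ 604.4 -100.    22. ]
[181. 160.] [48. 51.] [602.7 266.7  22. ]
[282. 112.] [41. 42.] [663.1 136.5  22. ]
```

View pics/w12.png

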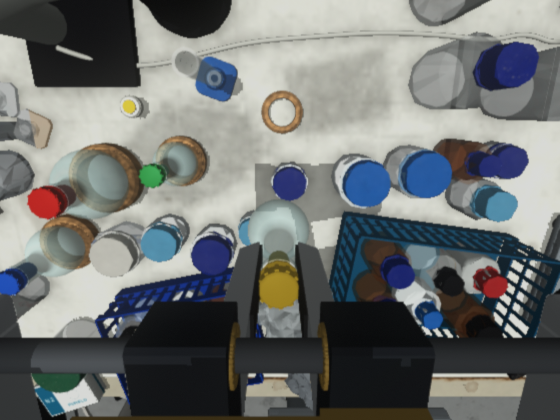

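Call:
drive_tool --plan '[[[0, 0.75, 0.14, 0, 0], [0, 1, 0, 0, 0], [0, 1, 0, 0, 0], [0, 0, 0, 0.6, 0], [0, 0, 0, 1, 0], [0, 0, 0, 1, 0], [0, 0, 0, 1, 0], [0, 0, 0, 1, 0], [0, 0, 0, 0.9, 0], [0, 0, 0, 0.4, 0], [0, 0, 0, 0.2, 0], [0, 0, 0, 0.1, 0]]]'

```text
clock: 46.32
tcp_pos: [662.4, 137.1, 109.8]
tool_rot: [-3.142, -0.001, -0.0]
force: [-0.6, 1.4, -0.4]
finger_gap: 18.7
grip_force: 9.0
```

Call:
drive_tool --plan '[[[0, 0, 0, 0, 0], [0, 0, 0, 0, 0], [0, 0, 0, 0, 0], [0, 0, 0, 0, 0], [0, 0, 0, 0.03, 0], [0, 0, 0, 0.03, 0], [0, 0, 0, 0, 0], [0, 0, 0, 0, 0], [0, 0, 0, 0, 0]]]' --force 7

```text
clock: 47.07
tcp_pos: [662.2, 137.1, 107.9]
tool_rot: [-3.142, -0.001, 0.0]
force: [0.1, 1.3, -0.0]
finger_gap: 18.8
grip_force: 7.0
```

```bash
python3 st.py
```

```text
[ 6.622e+02  1.371e+02  1.079e+02  3.000e-01  1.000e-01 -9.000e-01
  1.880e+01] 47.2667
```

Call:
drive_tool --plan '[[[0, 0, 0, 0.03, 0], [0, 0, 0, 0.03, 0], [0, 0, 0, 0, 0], [0, 0, 0, 0, 0], [0, 0, 0, 0, 0]]]'

```text
clock: 47.68
tcp_pos: [662.2, 137.1, 106.0]
tool_rot: [3.142, 0.001, -0.0]
force: [-1.1, 0.3, -1.0]
finger_gap: 18.8
grip_force: 7.0
```

```bash
python3 st.py
```

```text
[ 6.622e+02  1.371e+02  1.061e+02 -2.000e-01  1.000e-01 -3.000e-01
  1.890e+01] 47.8833
```

Call:
drive_tool --plan '[[[0, 0, 0, 0.03, 0], [0, 0, 0, 0.03, 0], [0, 0, 0, 0, 0], [0, 0, 0, 0, 0], [0, 0, 0, 0, 0]]]'

```text
clock: 48.3
tcp_pos: [662.2, 137.1, 104.2]
tool_rot: [-3.142, -0.001, 0.0]
force: [0.6, -0.6, -0.5]
finger_gap: 18.8
grip_force: 7.0
```

```bash
python3 st.py
```

```text
[ 6.622e+02  1.371e+02  1.043e+02  3.000e-01  3.000e-01 -6.000e-01
  1.890e+01] 48.5
```

Call:
drive_tool --plan '[[[0, 0, 0, 0.03, 0], [0, 0, 0, 0.02, 0], [0, 0, 0, 0, 0], [0, 0, 0, 0, 0], [0, 0, 0, 0, 0]]]'

```text
clock: 48.92
tcp_pos: [662.3, 137.1, 102.8]
tool_rot: [3.142, 0.001, 0.0]
force: [0.6, -0.7, 0.0]
finger_gap: 18.9
grip_force: 7.0
```

```bash
python3 st.py
```

```text
[ 6.622e+02  1.371e+02  1.028e+02  5.000e-01 -4.000e-01 -1.000e-01
  1.880e+01] 49.1167
```

Call:
drive_tool --plan '[[[0, 0, 0, 0.03, 0], [0, 0, 0, 0.02, 0], [0, 0, 0, 0, 0], [0, 0, 0, 0, 0], [0, 0, 0, 0, 0]]]'

```text
clock: 49.53
tcp_pos: [662.5, 137.1, 101.7]
tool_rot: [-3.142, -0.001, -0.001]
force: [0.5, -1.2, 5.0]
finger_gap: 18.5
grip_force: 7.0
```

```bash
python3 st.py
```

```text
[ 6.624e+02  1.371e+02  1.017e+02  6.000e-01 -9.000e-01  5.600e+00
  1.890e+01] 49.7333
```

Seated; release, rise and back off for a final look.

Call:
drive_tool --plan '[[[0.3, 0, 0, 0, 0], [0.3, 0, 0, 0, 0], [0.4, 0, 0, 0, 0], [0.4, 0, 0, 0, 0], [0.4, 0, 0, -0.4, 0], [0.4, 0, 0, -1, 0], [0.4, 0, 0, -1, 0], [0.4, 0, 0, -1, 0], [0.4, 0, 0, -1, 0], [0.4, 0, 0, -1, 0], [0.4, 0, 0, -1, 0], [0.4, 0, 0, -0.5, 0]]]'

```text
clock: 50.73
tcp_pos: [662.3, 137.1, 313.7]
tool_rot: [-3.141, -0.001, -0.008]
force: [-0.4, 1.2, 0.5]
finger_gap: 37.5
grip_force: 0.0
```

Call:
drive_tool --plan '[[[0.4, -1, -0.3, 0, 0], [0.4, -1, -0.3, 0, 0], [0.4, -1, -0.3, 0, 0], [0.4, -0.5, -0.3, 0, 0], [0.4, 0, 0, 0, 0], [0.4, 0, 0, 0, 0], [0.4, 0, 0, 0, 0], [0.4, 0, 0, 0, 0], [0.4, 0, 0, 0, 0]]]'

```text
clock: 51.48
tcp_pos: [557.8, 172.6, 307.9]
tool_rot: [3.141, 0.0, -0.001]
force: [-0.1, 0.2, -0.6]
finger_gap: 37.3
grip_force: 0.0
```

```bash
python3 rings.py w13; python3 - <<'E'
from h import *
a=cv2.imread("pics/w13.png")[0:300,:430];b=grab("scene")["pixels"][190:390,150:330,::-1]
cv2.imwrite("pics/c13.png",np.hstack([a,cv2.resize(b,(270,300))]))
E
```

```text
[557.51661147 172.73559726 307.91669611] 37.34118977746659 51.6333
[491. 299.] [23. 35.] [ 370.4 -145.2   22. ]
[468. 280.] [21. 29.] [ 402.  -107.1   22. ]
[394. 272.] [33. 49.] [415.3   3.9  22. ]
[401. 232.] [27. 31.] [4.773e+02 3.000e-01 2.200e+01]
[ 94. 224.] [54. 59.] [489.9 431.4  22. ]
[132. 159.] [67. 73.] [580.5 367.2  22. ]
[490. 140.] [39. 65.] [ 605.2 -103.3   22. ]
[206. 142.] [48. 50.] [602.1 267.9  22. ]
```

View pics/c13.png

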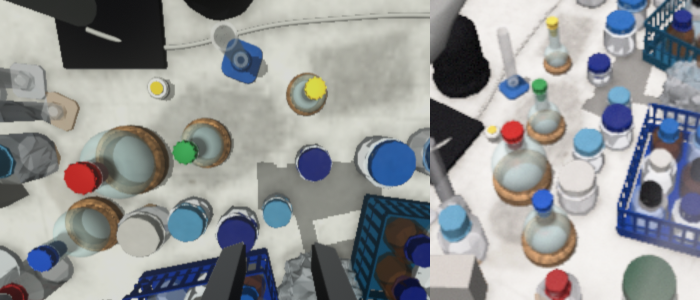

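The picture shows all four flasks upright on their rings: red stopper at (83,178), blue at (43,258), green at (185,152) and yellow at (315,89). The cylinder is still standing at (242,60), and the gripper is clear.

```bash
python3 -c "
from bench import r
print(r.finish_job())"
```

```text
the job is handed in; nothing more can be done
None
```

All four flasks were lowered gently onto the rings of their own size and released, the measuring cylinder was not touched, and the job was handed in at about 52 s; the hand-in returned no verdict, but the last pictures show all four flasks upright and seated.

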